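# Make up two sample kits for the profile projector

## Task

Make up the two inspection kits: the rectangular tray gets the long slim bolt, the hexagon nut and the plain steel setting block, side by side and each lying or standing flat on the tray's own floor; the round dish gets the short stout bolt, with the round aluminium spacer ring slipped over its shank and down onto its flange. Both bolts must end standing upright on their heads as they do now, and the nut and block right way up as they lie now. Leave the black lens and the V-block where they are.

Things in the scene. Friction and masses are not known exactly. Their poses are not given: they have to be found in the camera images.
- long_bolt: long slim steel flange bolt, standing on its head, thread up, 64 mm tall overall. From below: hexagon head 24 mm across flats, 10 mm high; flange 34 mm diameter, 3 mm thick (top 13 mm above the underside); threaded shank 14 mm diameter (15 mm over the thread marks) from there to the top. Origin: centre of the head's underside; z up along the shank. About 100 g.
- short_bolt: short stout steel flange bolt, standing on its head, thread up, 46 mm tall overall. From below: hexagon head 30 mm across flats, 12 mm high; flange 40 mm diameter, 4 mm thick (top 16 mm above the underside); threaded shank 20 mm diameter (21 mm over the thread marks) from there to the top. Origin: centre of the head's underside; z up along the shank. About 140 g.
- hex_nut: large dark steel hexagon nut lying flat, 36 mm across flats, 20 mm high, with a 20 mm bore (six-sided inside). Origin: centre of its underside; z up; its own x axis points square to one of the flats (the other flats follow every 60 degrees). About 90 g.
- spacer: plain round aluminium spacer ring lying flat, 46 mm outside diameter, 30 mm bore, 20 mm high. Origin: centre of its underside; z up along the bore. Sits on the short bolt's flange with its underside 16 mm above the bolt's underside. About 80 g.
- set_block: plain bright steel setting block lying flat, 60 mm long (own x), 25 mm wide (own y), 20 mm high. Origin: centre of its underside. About 200 g.
- tray: rectangular grey kit tray, open on top, fixed to the bench: 220 mm long (own x) by 130 mm wide (own y) outside, walls 4 mm thick and 14 mm high over the bench, floor 4 mm above the bench. Origin: centre of its underside, at bench height.
- dish: round grey kit dish, open on top, fixed to the bench: 144 mm outside diameter at the rim, wall 4 mm thick and 14 mm high over the bench, floor 4 mm above the bench and 132 mm across. Origin: centre of its underside, at bench height.
- lens: black stepped round projection lens standing upright, 44 mm diameter at the foot, 55 mm tall, glass on top. To be left alone. Origin: centre of its underside.
- v_block: dark steel V-block, 44 mm long (own x, along the groove), 40 mm wide, 34 mm tall, groove on top. To be left alone. Origin: centre of its underside.
Mind the look-alikes: they are no part of the job. Leave any orange or pink look-alike of the long_bolt alone.

How it is judged:
At the end, for the whole second after the job is handed in: Tray floor (3 mm): long bolt, nut, block. Dish floor (3 mm): short bolt, the ring round its shank (axes within 10 mm) and on its flange (4 mm). All five upright or flat within 0.12 rad, at rest. Lens and V-block upright (0.12 rad), within 20 mm of their starts (x of long_bolt in the frame of tray between -0.106 and 0.106 m and y of long_bolt in the frame of tray between -0.061 and 0.061 m and z of long_bolt in the frame of tray between 0.001 and 0.007 m and x of hex_nut in the frame of tray between -0.106 and 0.106 m and y of hex_nut in the frame of tray between -0.061 and 0.061 m and z of hex_nut in the frame of tray between 0.001 and 0.007 m and x of set_block in the frame of tray between -0.106 and 0.106 m and y of set_block in the frame of tray between -0.061 and 0.061 m and z of set_block in the frame of tray between 0.001 and 0.007 m and horizontal distance between short_bolt and dish below 0.055 m and z of short_bolt in the frame of dish between 0.001 and 0.007 m and horizontal distance between spacer and short_bolt below 0.01 m and z of spacer in the frame of short_bolt between 0.012 and 0.02 m and angle between each of long_bolt, short_bolt, hex_nut, spacer, set_block, lens, v_block's own z axis and vertical below 0.12 rad and linear speed of each of long_bolt, short_bolt, hex_nut, spacer, set_block below 0.02 m/s and distance of each of lens, v_block from where it was at the start of the episode below 0.02 m); the robot touches nothing.
It fails at once if the lens is pushed more than 20 mm from its place or knocked over (distance of lens from where it was at the start of the episode above 0.02 m or angle between lens's own z axis and vertical above 0.5 rad).
It fails at once if the V-block is pushed more than 20 mm from its place or knocked over (distance of v_block from where it was at the start of the episode above 0.02 m or angle between v_block's own z axis and vertical above 0.5 rad).
It also fails if it takes over 122 s, if anything falls off the work surface, if the arm or the gripper's body presses on something with over 40 N, if the wrist force passes 120 N, or if a joint passes its speed limit or range.

## Robot

A 6-joint arm with a two-finger parallel gripper is mounted at the origin on the work surface. World frame = base frame: x ahead of the robot, y to its left, z up, the work surface at z = 0. Lengths are in m, angles in rad, forces in N, time in s.
With the tool pointing down it reaches from about 0.275 to 0.75 m from the base axis. Payload 10.2 kg.
Tool frame: the origin (TCP) lies midway between the tips of the shut fingers; the grasp point (between the pads) lies 19 mm behind it (env.hold_point_z is the distance from the TCP to the grasp point, in m); x points along the fingers, z is the direction in which the jaws open and shut, and the axes are right-handed (so a half turn about x gives the same grasp; the last joint's range is limited). The gripper opens to 85 mm and grips with 20 to 120 N. Pads are 22 mm wide; open, the fingers measure 114 mm over their backs; the gripper's body (76 mm by 85 mm) begins 54 mm behind the grasp point. The pads swing forward as they close: fully open they stand 13 mm farther back than shut.
Start: joints at [0.973, 0.313, 1.498, -0, 1.331, -0.223], TCP at [0.192, 0.489, 0.231] pointing down, gripper open.
Joint ranges: [-2.94, 2.94], [-0.97, 2.17], [0.19, 2.56], [-1.23, 4.37], [0.02, 3.11], [-2.88, 2.88]. Speed limits (rad/s): [2.39, 2.39, 3.01, 3.14, 3.14, 3.14].

## Interface

Orientations are given as a unit quaternion [x, y, z, w].
In Python, from bench import env, kinematics, monitor, eyes, job gives the robot as it stands. The module is installed in compiled form; this text tells all that it offers. Calls block until the motion is done:
- env.reach(position, orientation): joint-space move of the TCP to a pose.
- env.movel(position, velocity=0.15, frame=None, guard=None): straight line of the TCP; frame=None keeps the orientation; velocity is the mean speed in m/s. With guard (N) it stops when the force on the tool has changed by that much, and returns True; else False.
- env.set_joints(angles): joint-space move.
- env.release() and env.close_gripper(effort=None): open the fingers fully, or close them until they stop; effort is the grip in N (None keeps the last).
- env.hold(seconds).
- kinematics.ik(position, orientation): joint angles nearest the present ones, or None.
- monitor.sense(): the state.
- eyes.grab_frame(name): name is "side" or "top"; returns a dict with "frame" (480x640x3 uint8, red, green, blue), "mtx" (3x3 intrinsics, pixels), "k1" (the pictures are not rectified: a ray, as slopes to the right and down, at radius r is drawn at 1 + k1 r^2 times it, then the intrinsics apply), "view" (4x4, takes a point from world to camera coordinates). Camera axes: x right, y down, z forward; pixel columns grow to the right and rows downward; lengths in m; the calibration is good to about 2 mm. A picture is of the moment at which its call begins. There is no depth.
A pose or a line that the arm cannot do raises env.MotionError and nothing moves.
- job.hand_in(): hands the job in, once; it reports no verdict.
The state is a dict: "clock": time; "joints": joint angles; "qvel": joint speeds; "joint_efforts": joint torques, N m; "position": TCP position; "ee_rot": TCP orientation; "contact_force": force on the tool from outside, world axes, zero at the start; "ft_torque": the same for the moment, N m; "finger_gap": opening from 0.0 (shut) to 1.0 (fully open).
Only numpy, scipy, OpenCV 4.12 (cv2) and the standard library are available. Lean on these libraries where they do the work, as an engineer would, in place of code of your own. Each camera call takes 0.05 s, during which the arm holds its last target. There are 200 camera calls.

## Working session

There is one attempt and no reset: what is moved stays moved. The work goes in short steps, each a Python script; the robot and the scene stay as the last script left them, time stands still between calls to the robot, and variables do not carry over. Pictures are saved under pics/ and viewed, about 12 in all and at most 16, crops included, and the job is handed in when it is done.

```bash
mkdir -p pics; python3 - <<'E'
from bench import env, kinematics, monitor, eyes, job
import cv2
s=monitor.sense();print({k:s[k] for k in("clock","position","ee_rot","finger_gap")},env.hold_point_z)
for n in("top","side"):
    g=eyes.grab_frame(n);cv2.imwrite(f"pics/{n}0.png",g["frame"][...,::-1]);print(n,g["mtx"],g["k1"],g["view"])
E
```

```text
{'clock': 0.0, 'position': array([0.19205399, 0.48834009, 0.23075976]), 'ee_rot': array([-0.39824443,  0.58481024,  0.39793129,  0.58399405]), 'finger_gap': 1.0042348107427572} 0.0187
top [[592.15384298   0.         315.01562169]
 [  0.         592.15384298 244.72749793]
 [  0.           0.           1.        ]] -0.017064377418073665 [[-0.01822023 -0.99980505 -0.00760869  0.02429512]
 [-0.99717915  0.01872552 -0.07268499  0.57809173]
 [ 0.07281329  0.00626289 -0.99732592  1.13196038]
 [ 0.          0.          0.          1.        ]]
side [[477.00419118   0.         318.55915347]
 [  0.         477.00419118 235.44700844]
 [  0.           0.           1.        ]] -0.0722709616587006 [[-0.89300369 -0.44944309 -0.02335194  0.49892106]
 [-0.25885627  0.55538543 -0.79027872  0.18946867]
 [ 0.36815463 -0.69967702 -0.6123024   0.58227738]
 [ 0.          0.          0.          1.        ]]
```

View pics/top0.png

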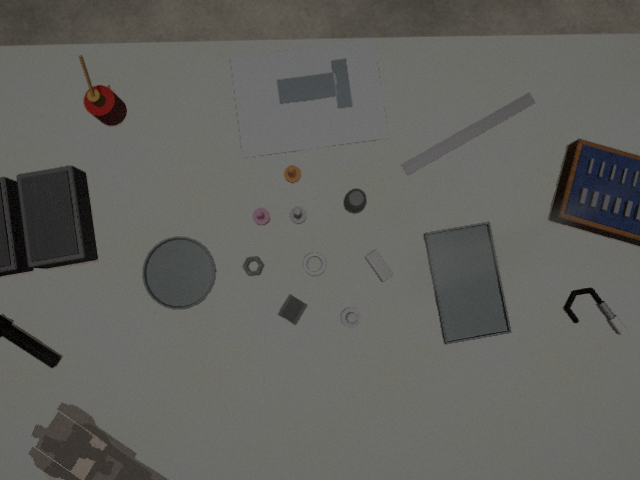

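View pics/side0.png

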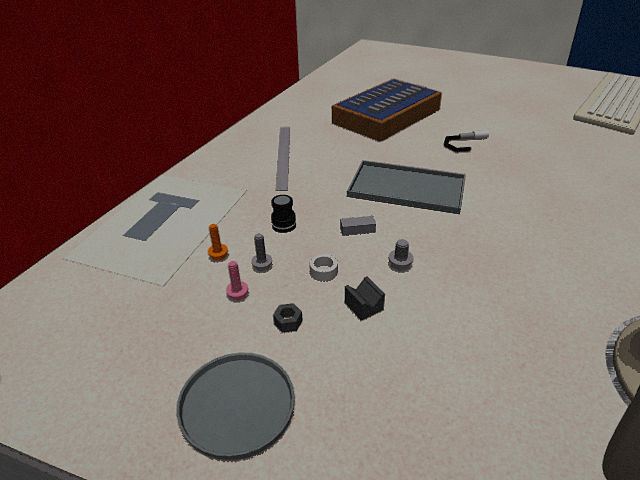

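The top view shows long bolt (298,214), nut (254,266), ring (314,263), block (378,265), short bolt (350,317), V-block (292,308), lens (355,200), tray (467,282) and dish (180,272). The look-alikes are orange (292,173) and pink (261,216). The side view agrees. Next I'll enlarge crops of both to measure.

```bash
python3 - <<'E'
import cv2
for n,(x0,x1,y0,y1) in {"top":(235,405,185,330),"side":(205,420,185,335)}.items():
    c=cv2.imread(f"pics/{n}0.png")[y0:y1,x0:x1]
    c=cv2.resize(c,None,fx=4 if n=="top" else 3.6,fy=4 if n=="top" else 3.6,interpolation=cv2.INTER_CUBIC)
    c=cv2.convertScaleAbs(c,alpha=1.7 if n=="top" else 1.2)
    k=4 if n=="top" else 3.6
    for u in range((x0+9)//10*10,x1,10):
        cv2.line(c,(int((u-x0+.5)*k),0),(int((u-x0+.5)*k),6 if u%50 else 16),(0,0,255),1)
    for v in range((y0+9)//10*10,y1,10):
        cv2.line(c,(0,int((v-y0+.5)*k)),(6 if v%50 else 16,int((v-y0+.5)*k)),(0,0,255),1)
    cv2.imwrite(f"pics/{n}0c.png",c);print(c.shape)
E
```

```text
(580, 680, 3)
(540, 774, 3)
```

View pics/top0c.png

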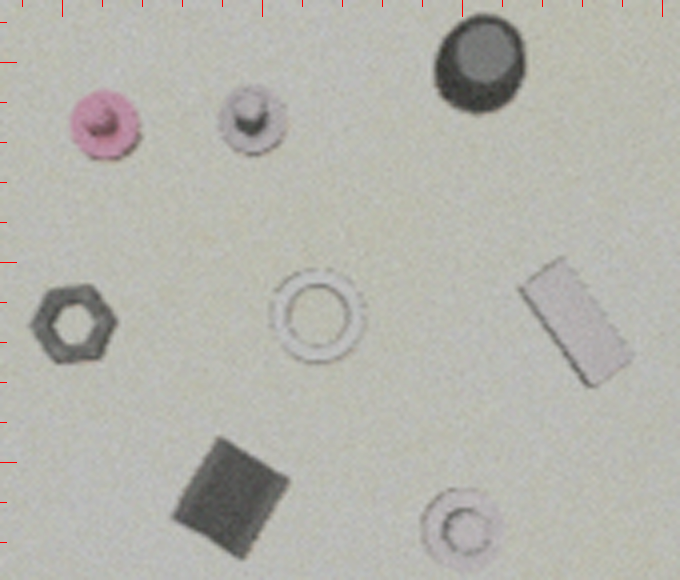

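View pics/side0c.png

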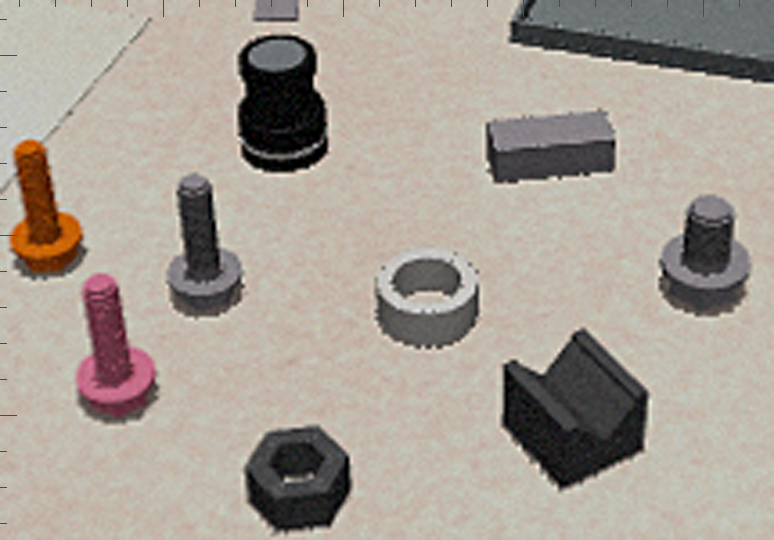

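Top crop: long bolt flange (253,121), short bolt flange (461,529), nut (74,324), ring (318,316), and a diagonal block. The side crop shows the same parts clearly. Now I'll triangulate from both views and cross-check.

```bash
cat > h.py <<'E'
from bench import env, kinematics, monitor, eyes, job
import numpy as np, cv2
from scipy.spatial.transform import Rotation as Rn
def plane(g,px,z):
    """pixel(s) -> world points at height z"""
    px=np.atleast_2d(np.float64(px))
    n=cv2.undistortPoints(px[:,None],g["mtx"],np.array([g["k1"],0,0,0.]))[:,0]
    R,t=g["view"][:3,:3],g["view"][:3,3]
    d=np.c_[n,np.ones(len(n))]@R; o=-R.T@t
    return (o+d*((z-o[2])/d[:,2])[:,None])[:,:2]
def proj(g,p):
    r=cv2.Rodrigues(g["view"][:3,:3])[0]
    return cv2.projectPoints(np.atleast_2d(np.float64(p)),r,g["view"][:3,3],g["mtx"],np.array([g["k1"],0,0,0.]))[0][:,0]
def quat(psi):
    """tool down, jaws opening along heading psi"""
    z=np.array([np.cos(psi),np.sin(psi),0]);x=np.array([0,0,-1.])
    return Rn.from_matrix(np.c_[x,np.cross(z,x),z]).as_quat()
def go(xy,z,psi):
    """joint move; of the two half-turn twins takes the one with the smaller last joint"""
    best=None
    for p in (psi,psi+np.pi):
        q=kinematics.ik([*xy,z],quat(p))
        if q is not None and (best is None or abs(q[5])<abs(best[5])): best=q
    env.set_joints(best); return best
def down(z,v=.15,guard=None):
    p=np.array(monitor.sense()["position"]); p[2]=z
    return env.movel(p,velocity=v,guard=guard)
def st(tag=""):
    s=monitor.sense(); print(tag,round(s["clock"],2),np.round(s["position"],4),"gap",round(s["finger_gap"],3),"F",np.round(s["contact_force"],1))
E
python3 - <<'E'
from h import *
T=eyes.grab_frame("top");S=eyes.grab_frame("side")
t=lambda p:np.atleast_2d(p)/4.+[235-.375,185-.375]
s=lambda p:np.atleast_2d(p)/3.6+[205-.36,185-.36]
for n,a,b,z in [("long flange",(253,120),(205,272),.013),("long tip",(247,104),(195,183),.064),("short flange",(461,528),(705,262),.016),("short tip",(466,531),(711,207),.046),
 ("nut",(74,323),(298,460),.02),("ring",(318,316),(428,282),.02),("lens",(484,52),(277,55),.055),("pink",(102,115),(101,284),.064)]:
    print(n,plane(T,t(a),z).round(4),plane(S,s(b),z).round(4))
print("block",plane(T,t([(518,289),(563,258),(634,357),(592,388)]),.02).round(4).tolist(),plane(S,s([(488,124),(603,112),(615,142),(497,152)]),.02).round(4).tolist())
v=plane(T,t([(30,325),(52,287),(92,284),(118,322),(95,358),(58,363)]),.02);d=v-v.mean(0)
print("nut vert ang",(np.degrees(np.arctan2(d[:,1],d[:,0]))%60).round(1),np.hypot(*d.T).round(4))
print("vblock",plane(T,t([(222,438),(290,480),(243,558),(174,517)]),.034).round(4).tolist())
print("trayT",plane(T,[(425,233),(489,223),(510,332),(446,342)],.014).round(4).tolist(),"trayS",plane(S,[(362,162),(466,177),(461,212),(348,192)],.014).round(4).tolist())
print("dish",plane(T,(180,272),.014),plane(S,(237,404),.014))
E
```

```text
long flange [[0.6391 0.0463]] [[0.6384 0.0475]]
long tip [[0.6404 0.0473]] [[0.6378 0.0473]]
short flange [[ 0.4378 -0.0514]] [[ 0.4359 -0.0513]]
short tip [[ 0.4378 -0.0522]] [[ 0.4364 -0.0532]]
nut [[0.5405 0.1348]] [[0.5396 0.1351]]
ring [[0.5417 0.016 ]] [[0.5404 0.0178]]
lens [[ 0.6643 -0.0654]] [[ 0.6635 -0.0663]]
pink [[0.6365 0.1156]] [[0.6366 0.1203]]
block [[0.553, -0.0815], [0.5677, -0.1037], [0.519, -0.1369], [0.5043, -0.1162]] [[0.566, -0.1013], [0.5183, -0.1348], [0.5037, -0.1138], [0.5524, -0.0821]]
nut vert ang [31.4 30.8 34.8 30.4 30.2 37.2] [0.0215 0.0207 0.0209 0.0214 0.0198 0.0209]
vblock [[0.4836, 0.0629], [0.463, 0.0307], [0.4263, 0.0538], [0.4464, 0.0864]]
trayT [[0.598, -0.2024], [0.6153, -0.3286], [0.4023, -0.3611], [0.3855, -0.2364]] trayS [[0.6144, -0.3192], [0.3979, -0.3505], [0.3779, -0.2225], [0.5933, -0.1974]]
dish [[0.53039404 0.27893962]] [[0.52352361 0.28686625]]
```

Both views agree to about 2 mm for the parts, but tray and dish need a better fit.

```bash
python3 - <<'E'
from h import *
for n,seeds in (("top",((467,282),(180,272))),("side",((410,188),(237,404)))):
    g=eyes.grab_frame(n);im=cv2.medianBlur(g["frame"],5)
    for s,nm in zip(seeds,("tray","dish")):
        m=(im.max(2).astype(int)<(118 if n=="top" else 140)).astype(np.uint8)
        c0=int(im[s[1],s[0]].max())
        bg=int(np.median(im[:,:,:].max(2)[200:330,240:410]));m=(im.max(2)<(c0+bg)/2).astype(np.uint8)
        _,l,stt,_=cv2.connectedComponentsWithStats(m);k=l[s[1],s[0]]
        c=max(cv2.findContours((l==k).astype(np.uint8),0,1)[0],key=cv2.contourArea)
        print(n,nm,c0,bg,stt[k])
        w=plane(g,c[:,0],.014 if n=="top" else .007).astype(np.float32)
        print(cv2.minAreaRect(w*1000), [np.round(v,1) for v in cv2.minEnclosingCircle(w*1000)])
        for lev in (.014,0.): w=plane(g,c[:,0],lev);print("  z",lev,"min",w.min(0).round(4),"max",w.max(0).round(4))
E
```

```text
top tray 78 110 [ 423  222   88  122 7794]
((500.1852722167969, -279.8479919433594), (221.14190673828125, 134.60284423828125), 8.9407320022583) [array([ 500.3, -280.9]), np.float64(125.7)]
  z 0.014 min [ 0.3834 -0.3616] max [ 0.6175 -0.1982]
  z 0.0 min [ 0.382 -0.366] max [ 0.619  -0.2007]
top dish 76 110 [ 142  236   74   74 4252]
((529.9896850585938, 281.412353515625), (143.2530517578125, 142.7333221435547), 62.848148345947266) [array([530.2, 281.3]), np.float64(72.6)]
  z 0.014 min [0.4583 0.2102] max [0.6013 0.3537]
  z 0.0 min [0.4578 0.2126] max [0.6026 0.3579]
side tray 97 162 [ 347  160  119   54 4408]
((501.20269775390625, -283.3758239746094), (222.16636657714844, 153.6572723388672), 8.959792137145996) [array([ 501. , -284.2]), np.float64(130.5)]
  z 0.014 min [ 0.3811 -0.3604] max [ 0.6163 -0.1827]
  z 0.0 min [ 0.3839 -0.385 ] max [ 0.6257 -0.2024]
side dish 94 162 [  176   353   119   109 10163]
((530.6176147460938, 282.2691955566406), (144.66793823242188, 149.74673461914062), 26.08763313293457) [array([530.3, 281.8]), np.float64(76.1)]
  z 0.014 min [0.4537 0.2111] max [0.6001 0.3574]
  z 0.0 min [0.4585 0.2023] max [0.609  0.3527]
```

```bash
cat >> h.py <<'E'
def pick(xy,z,psi,effort,zt=.15):
    go(xy,zt,psi); print("guard",down(z,.15,8)); st("at"); env.close_gripper(effort); st("grip"); down(zt,.2); st("up")
def place(xy,z,psi,zt=.15):
    """z: TCP height at which the part should just touch"""
    go(xy,zt,psi); down(z+.012,.2); print("touch",down(z-.002,.03,4)); st("set"); env.release(); down(zt,.2); st("clear")
TRAY=np.array([.500,-.281]);TH=np.radians(8.9);DISH=np.array([.530,.2815])
def tray(x,y=0): return TRAY+[x*np.cos(TH)-y*np.sin(TH),x*np.sin(TH)+y*np.cos(TH)]
E
python3 - <<'E'
from h import *
pick([.437,-.0522],.022,np.pi/2,50)
g=eyes.grab_frame("side");cv2.imwrite("pics/a.png",g["frame"][...,::-1])
E
```

```text
guard False
at 3.45 [ 0.4376 -0.0517  0.0226] gap 1.0 F [ 0.4  0.1 -0.2]
grip 4.08 [ 0.4373 -0.0518  0.0223] gap 0.212 F [-1.4 -0.   4.6]
up 4.87 [ 0.4367 -0.0515  0.1488] gap 0.215 F [-0.2  0.3 -2.2]
```

View pics/a.png

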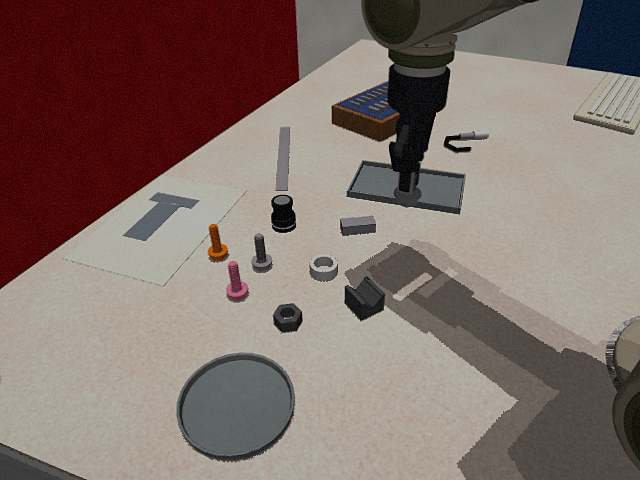

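The short bolt (407,195 in the side view) hangs upright in the jaws. Placing it in the dish.

```bash
python3 - <<'E'
from h import *
place(DISH,.0265,np.pi/2)
go([.541,.0165],.15,np.pi/2)
for n in("top","side"):
    g=eyes.grab_frame(n);cv2.imwrite(f"pics/b{n}.png",g["frame"][...,::-1])
T=cv2.imread("pics/btop.png")[225:320,135:225];S=cv2.imread("pics/bside.png")[340:470,170:305]
cv2.imwrite("pics/b.png",np.hstack([cv2.convertScaleAbs(cv2.resize(T,(400,422),interpolation=cv2.INTER_CUBIC),alpha=1.7),cv2.resize(S,(400,422)[:1]+(422,),interpolation=cv2.INTER_CUBIC)]))
E
```

```text
touch True
set 8.18 [0.531  0.2814 0.0263] gap 0.218 F [0.1 0.6 4.6]
clear 9.61 [0.5298 0.2809 0.1487] gap 0.998 F [ 0.7 -0.4 -0.4]
```

View pics/b.png

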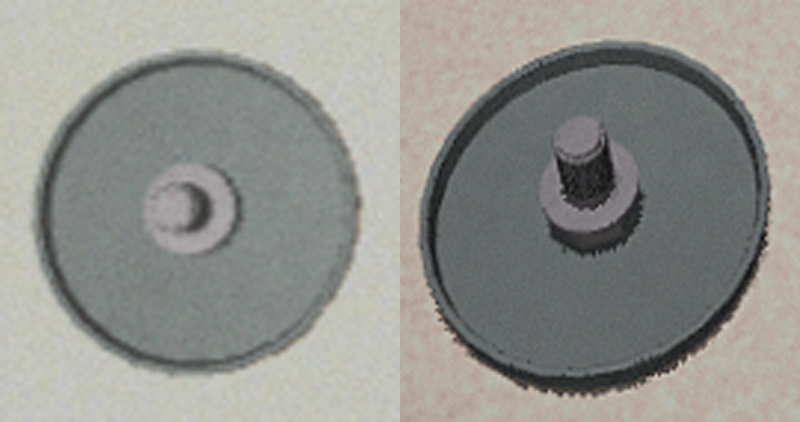

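The bolt stands upright near the dish centre: flange at top-view px (178,272), tip at (174,271), and side-view tip at (231,382). Next is the ring.

```bash
python3 - <<'E'
from h import *
g=eyes.grab_frame("top");h=eyes.grab_frame("side")
print(plane(g,(177.8,271.6),.020),plane(g,(174.,271.4),.05),plane(h,(231.1,382.5),.05))
pick([.541,.0165],.000,np.pi/2,40)
E
```

```text
[[0.53106435 0.28182507]] [[0.53062103 0.28188169]] [[0.52837421 0.2833305 ]]
guard False
at 13.47 [0.5415 0.0165 0.0008] gap 1.0 F [0.2 0.1 1.1]
grip 13.94 [0.5413 0.0165 0.0007] gap 0.514 F [-1.3 -0.6  5.4]
up 14.84 [0.5407 0.0166 0.1488] gap 0.516 F [-1.2  0.8 -0.6]
```

```bash
python3 - <<'E'
from h import *
go([.5305,.282],.15,np.pi/2); down(.058,.2); hit=down(.0185,.04,5); st("set %s"%hit)
if monitor.sense()["position"][2]<.024:
    env.release(); down(.15,.2); st("clear"); go([.5405,.135],.15,np.radians(2))
for n in("top","side"):
    g=eyes.grab_frame(n);cv2.imwrite(f"pics/c{n}.png",g["frame"][...,::-1])
T=cv2.imread("pics/ctop.png")[225:320,135:225];S=cv2.imread("pics/cside.png")[340:470,170:305]
cv2.imwrite("pics/c.png",np.hstack([cv2.convertScaleAbs(cv2.resize(T,(400,422),interpolation=cv2.INTER_CUBIC),alpha=1.7),cv2.resize(S,(400,422),interpolation=cv2.INTER_CUBIC)]))
E
```

```text
set True 18.59 [0.531  0.2818 0.0207] gap 0.515 F [-0.6 -1.8  5.1]
clear 19.88 [0.5299 0.2814 0.1487] gap 0.997 F [ 0.1  0.7 -0.7]
```

View pics/c.png

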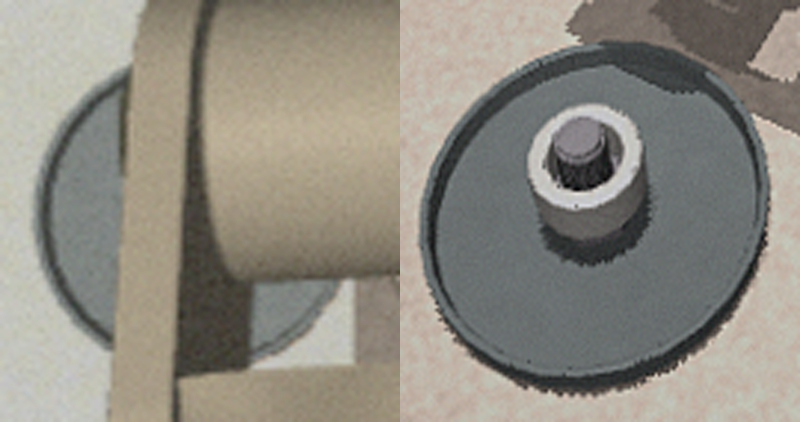

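The ring sits over the shank and on the flange (side crop 585,160), and contact came at z 0.0207, the expected flange height. Nut next, then block.

```bash
python3 - <<'E'
from h import *
W=TH+np.pi/2
def chk(a,b):
    g=monitor.sense()["finger_gap"]; assert a<g<b,g
pick([.5400,.1350],.000,np.radians(2),40); chk(.33,.47); place(tray(-.075),.0047,W)
pick([.5358,-.1095],.000,np.radians(125.5),50); chk(.2,.34); place(tray(0),.0047,W)
go([.6388,.0470],.15,-np.pi/4)
for n in("top","side"):
    g=eyes.grab_frame(n);cv2.imwrite(f"pics/d{n}.png",g["frame"][...,::-1])
cv2.imwrite("pics/d.png",cv2.resize(cv2.imread("pics/dside.png")[145:290,190:490],None,fx=2.6,fy=2.6,interpolation=cv2.INTER_CUBIC))
E
```

```text
guard False
at 22.55 [0.5405 0.1353 0.0008] gap 1.002 F [-0.6  0.2  0.1]
grip 23.07 [5.402e-01 1.353e-01 5.000e-04] gap 0.411 F [-1.5  0.4  6.6]
up 23.97 [0.5395 0.1352 0.1488] gap 0.413 F [-0.3  0.7 -1.2]
touch True
set 26.85 [ 0.427  -0.2922  0.0045] gap 0.418 F [-2.2  1.4  6.5]
clear 28.28 [ 0.4263 -0.2915  0.1489] gap 1.0 F [-0.1 -0.1 -0.6]
guard False
at 30.29 [ 0.5358 -0.1107  0.0008] gap 0.997 F [ 0.1 -0.7  0.5]
grip 30.88 [ 5.357e-01 -1.105e-01  4.000e-04] gap 0.281 F [-1.1  0.3  5.2]
up 31.77 [ 0.535  -0.1102  0.1487] gap 0.278 F [-0.5  0.4 -2.2]
touch True
set 33.77 [ 0.5005 -0.2808  0.0044] gap 0.282 F [-0.8  1.1  5.4]
clear 35.27 [ 0.4996 -0.2801  0.1489] gap 1.001 F [ 0.2  0.5 -0.9]
```

View pics/d.png

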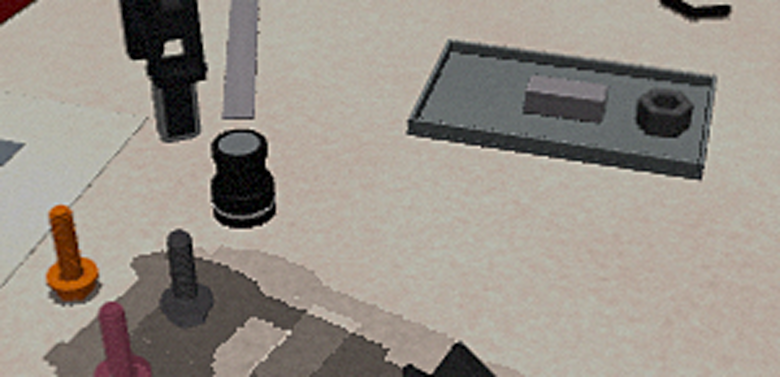

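Block (565,98) and nut (665,110) lie flat in the tray, and the arm is above the long bolt. Picking it now.

```bash
python3 - <<'E'
from h import *
pick([.6388,.0470],.022,-np.pi/4,50); g=monitor.sense()["finger_gap"]; assert .08<g<.22,g
place(tray(.075),.0265,TH+np.pi/2)
go([.38,.02],.25,0); st()
for n in("top","side"):
    g=eyes.grab_frame(n);cv2.imwrite(f"pics/e{n}.png",g["frame"][...,::-1])
cv2.imwrite("pics/e.png",cv2.resize(cv2.imread("pics/eside.png")[145:475,160:490],None,fx=1.8,fy=1.8,interpolation=cv2.INTER_CUBIC))
E
```

```text
guard False
at 37.96 [0.6394 0.0465 0.0231] gap 0.999 F [ 0.4 -0.7  0.5]
grip 38.62 [0.6387 0.0465 0.0219] gap 0.15 F [ 0.5  1.2 -0.9]
up 39.41 [0.6381 0.0466 0.1486] gap 0.148 F [ 0.3 -0.6 -1.4]
touch True
set 41.8 [ 0.5756 -0.2683  0.0257] gap 0.148 F [-0.   1.2  5. ]
clear 43.27 [ 0.5746 -0.2676  0.1487] gap 1.003 F [-0.1 -0.1 -0.7]
 44.63 [0.3804 0.0196 0.2497] gap 1.004 F [ 0.5 -0.  -0.1]
```

View pics/e.png

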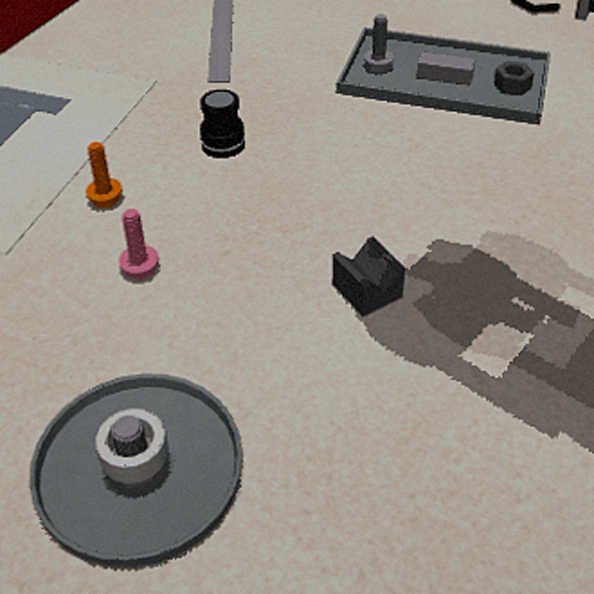

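View pics/etop.png

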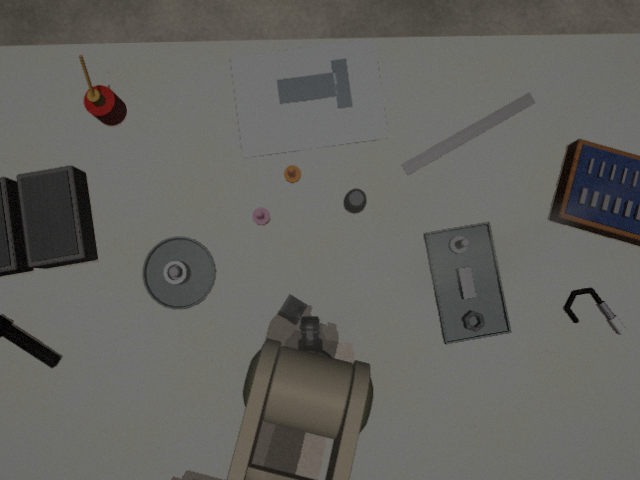

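In the top view the tray holds the bolt (459,244), block (466,283) and nut (473,320). The ring is around the short bolt at (176,272). The lens (355,200) and both look-alikes have not moved, and neither has the V-block in the side view. Handing in.

```bash
python3 - <<'E'
from h import *
print(job.hand_in()); st()
E
```

```text
the job is handed in; nothing more can be done
None
the job is handed in; nothing more can be done
```

Both kits are made up and the job was handed in at about 45 s on the robot clock, well under the 122 s limit.

- **Tray:** the long bolt stands on its head at one end, with the block in the middle and the nut at the other end. All three touched down within about 1 mm of the height expected for the tray floor.
- **Dish:** the short bolt stands at about the centre. The ring is round its shank and met the flange at the expected height.
- **Left alone:** the last pictures show the lens, the V-block and the orange and pink look-alikes where they started. In the last top view the arm hides part of the V-block, so its position was judged from the side view.
- **Force:** the readings I printed stayed below 7 N.
- **Disagreements:** my first tray and dish centres, read by eye, differed by up to 10 mm between the two cameras. Fitting their outlines brought them to within about 4 mm for the tray and 1 mm for the dish. No other check failed or disagreed. The final positions of the parts in the tray, and the ring's centring on the bolt, were checked by eye in the pictures rather than measured again.

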